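# Griddle temperature check

### The job

Check the griddle with the infrared thermometer: take it from its cradle, aim it down at the middle of the bare place on the iron and hold it steady there for a good second from about 10 cm, then do the same at the top of the round cake. Stand the thermometer back in its cradle as it was, then count the two readings on the stroke counter: two full strokes of its lever, letting it come right up each time, no more. Touch neither the hot plate nor the cakes with robot or thermometer, and leave everything else on the table where it stands.

Things in the scene. Friction and masses are not known exactly. Their poses are not given: they have to be found in the camera images.
- gun_grip (a point): Grip point of the thermometer: mid-width over the root of its handle, flat sides 40 mm apart, to be gripped from straight above. As it stands in the cradle: z up, x level towards where it points, y across it. In these axes the lens is 65 mm ahead and 65 below; the handle's foot reaches 112 behind; lowest edges 82 below; the barrel's highest part 35 above
- lens (a point): Centre of the lens in the muzzle face of the thermometer; x = the line of sight, out of the barrel (52 degrees below level while it stands in the cradle), y = across its width, same as y of gun_grip
- thermometer: Pistol-shaped infrared thermometer: grey barrel 110 x 40 x 48, black handle under its rear, 150 overall, about 0.2 kg. Stands nose-down in its cradle on muzzle and handle foot, barrel 52 degrees below level. Origin on the cradle's floor, 17 mm behind and 82 below gun_grip, same axes
- cradle_rest (a point): Where gun_grip lies when the thermometer stands in its cradle, 94 mm above the table. Cradle: fixed white trough 190 x 62, floor 12 mm above the table, cheeks 22 mm above that floor and 49 apart inside, 8 mm lips at the ends, some 7 mm play each way along it. x along it towards the muzzle end, y across, z up. It stands on one side of the griddle, the counter on the other
- griddle: Electric griddle 240 x 310 mm, hot iron plate at 72 mm above the table with a rim 6 mm high; origin under its centre at table height, y along its long side. Six places, 2 rows (104 mm apart) x 3 (90 mm apart), hold one round cake, four square cakes and one bare place, in any order
- spot (a point): Middle of the bare place on the griddle's iron plate, where a cake is missing (a slightly rubbed dark disc 60 mm across, flush with the plate, 72 mm above the table); z up
- round_top (a point): Middle of the top of the one round cake on the griddle (64 mm across, 36 high, top at 108 mm above the table); z up; loose
- counter: Lever stroke counter, fixed on a wooden block 130 x 100 x 18. Grey housing 64 x 46, top at 102 mm, centred at x +12, y -12; ratchet wheel, pawl (up to 120 mm high) and lever on its +y side; axle along y at x +12, z 78. Origin under the block's centre at table height; the lever sticks out to -x, z up
- lever_pad (a point): Middle of the upper face of the lever's black thumb pad (34 x 34 x 9 mm, 95 from the axle). At rest at x -74, y +37, z 118 mm in the counter's axes, sloping 22 degrees up; fully down at x -75, z 40, sloping 26 down. Pressed down from above; springs back by itself (about 3 to 5 N)
- count_lever (a joint): Lever angle: 0 up at rest, 0.84 rad fully down at its stop; the spring returns it
- count_wheel (a joint): Angle of the ratchet wheel: 0 at the start. One full stroke of the lever (down to its stop and let all the way up again) turns it 0.63 rad, one count; it does not turn back. A stroke that is not to the stop leaves it short
- square_cake0: Square cake on the griddle, 52 x 52 x 26 mm, loose, to be left alone; origin under its centre
- square_cake1: Square cake on the griddle, 52 x 52 x 26 mm, loose, to be left alone; origin under its centre
- square_cake2: Square cake on the griddle, 52 x 52 x 26 mm, loose, to be left alone; origin under its centre
- square_cake3: Square cake on the griddle, 52 x 52 x 26 mm, loose, to be left alone; origin under its centre
- round_cake: The round cake's body; origin under its centre, on the plate
- oil_bottle: Amber glass oil bottle, 62 mm across, 205 high, loose, to be left alone; origin under its centre
- dredger: Aluminium flour dredger with domed lid, 70 mm across, 138 high, loose, to be left alone; origin under its centre
- sugar_jar: White ceramic jar, 72 mm across, 120 high, loose, to be left alone; origin under its centre
- tea_cup: Blue tea cup, 72 mm across, 80 high, loose, to be left alone; origin under its centre
- syrup_bottle: White plastic bottle, 58 mm across, 190 high, loose, to be left alone; origin under its centre
- tea_tin: Dark wooden tea canister, 69 mm across, 150 high, loose, to be left alone; origin under its centre
- turner: Spatula lying at the left edge of the work area, 260 mm long, to be left alone; origin near its middle, x along it
- pastry_brush: Flat brush lying at the right edge, 190 mm long, to be left alone; origin near its middle, x along it
Not all that is in view belongs to the job. Leave any orange look-alike of the counter alone.

How it is judged:
By the outcome, as a careful person would: the job done as asked, in the order asked, and still so for the second after the job is handed in, with the robot touching nothing.
It also fails if it takes over 67 s, if anything falls off the work surface, if the arm or the gripper's body presses on something with over 40 N, if the wrist force passes 120 N, or if a joint passes its speed limit or range.

### The arm

A 6-joint arm with a two-finger parallel gripper is mounted at the origin on the work surface. World frame = base frame: x ahead of the robot, y to its left, z up, the work surface at z = 0. Lengths are in m, angles in rad, forces in N, time in s.
With the tool pointing down it reaches from about 0.35 to 0.775 m from the base axis. Payload 5.5 kg.
Tool frame: the origin (TCP) lies midway between the tips of the shut fingers; the grasp point (between the pads) lies 19 mm behind it; z points along the fingers, y is the line along which they close (so a half turn about z gives the same grasp; the last joint's range is limited). The gripper opens to 85 mm and grips with 20 to 120 N. Pads are 22 mm wide; open, the fingers measure 114 mm over their backs; the gripper's body (76 mm by 85 mm) begins 54 mm behind the grasp point. The pads swing forward as they close: fully open they stand 13 mm farther back than shut.
Start: joints at [-1.371, 0.313, 0.046, 1.304, 0, 1.431], TCP at [0.192, -0.542, 0.231] pointing down, gripper open.
Joint ranges: [-2.76, 2.76], [-0.86, 1.69], [-1.03, 1.26], [-2.2, 2.34], [-1.47, 1.5], [-3.14, 3.14]. Speed limits (rad/s): [2.57, 2.57, 3.14, 3.14, 3.14, 3.14].

### API

Orientations are given as a unit quaternion [w, x, y, z].
In Python, from workcell import env gives the robot as it stands.
- The arm moves only by the tool move_arm, never from a script. Its argument "targets" is a list of rows, each a list of 3 entries, a list of its own where there are three numbers: the shift along the tool's x, y, z in mm, then the turn, a rotation vector about the tool's x, y, z in units of 10 degrees (1.0 is 10 degrees), then the closure, from -1 (fully open) to 1 (shut). In form: [[[dx, dy, dz], [ax, ay, az], gripper], ...]. A call has 1 to 5 rows; each row is the pose to reach, as a shift and turn from the pose commanded when the call began, along the tool's axes at that moment; what a row does not reach only later rows make up. A row lasts 1/8 s, in which the tool goes at most 62.5 mm and 10.7 degrees, less where a joint would pass 70% of its speed; a pose out of reach is approached as far as the arm can. A call with a gripper value outside its range is refused whole. The fingers move at their own pace and stop on an object; "squeeze" is the grip in N (left out, the last holds). Time passes only in rows, so rows that repeat a pose let the fingers close. It gives the time, the measured TCP pose, the force, the opening and the grip force at its end, in the units of the state.
- env.get_state(): the state, without advancing time (a new reading comes with each control period).
- env.read_camera(name): name is "side" or "top"; returns a dict with "pixels" (480x640x3 uint8, red, green, blue), "fovy" (degrees; the focal length in pixels is half the picture's height over the tangent of half this angle, whatever the lens; pixels are square), "cx", "cy" (the principal point, pixels), "extrinsics" (4x4, takes a point from world to camera coordinates). Camera axes: x right, y up, looking along -z (the intrinsics and any distortion apply to the point x, -y, -z); pixel columns grow to the right and rows downward; lengths in m; the calibration is good to about 2 mm. A picture is of the moment at which its call begins. There is no depth.
- env.hand_in(): hands the job in; it is judged then, once.
Trained networks look in a picture, given as the dict that the camera call returned (one of the last four; its "shot" number tells which), for a name from the list of things; names that differ only in an ending like _2 or _b are one class to them, and where a whole thing is asked for, a point or a joint stands for the part that bears it (a point fixed in the world has none). Each returns a list of dicts, best first, with "confidence" (0 to 1); they miss things now and then, are a little off and sometimes report something else, mostly with a low value. They report only what shows in the picture. A call takes as long as a camera call. They do not tell look-alikes from the thing itself.
- env.spot_in(thing, picture): "centre" ([x, y, z] in m, in world coordinates, good to about 4 mm: the middle of the surface that is visible of it).
- env.regions_of(thing, picture): "mask" (480x640 bool, what is visible of it).
- env.landmark_of(thing, picture): "centre" ([x, y, z] in m, in world coordinates, good to about 4 mm: a listed point, or the origin of a listed thing).
The state is a dict: "clock": time; "joint_pos": joint angles; "qvel": joint speeds; "tau": joint torques, N m; "tcp_pos": TCP position; "orientation": TCP orientation; "wrist_force": force on the tool from outside, world axes, zero at the start; "ft_torque": the same for the moment, N m; "finger_gap": finger opening in m; "grip_force": force on a finger pad.
Only numpy, scipy, OpenCV 4.12 (cv2) and the standard library are available. Lean on these libraries where they do the work, as an engineer would, in place of code of your own. Each camera call takes 0.05 s, during which the arm holds its last target. There are 200 camera calls.

## Working session

There is one attempt and no reset: what is moved stays moved. The work goes in short steps, Python scripts to look and compute and a tool call to move; the robot and the scene stay as the last step left them, time stands still between calls to the robot, and variables do not carry over. Pictures are saved under pics/ and viewed, at most 10 in all, crops included, and the job is handed in when it is done.

Besides the shell and the picture viewer there is one more tool, called after "Call:" as name([rows], argument=value, ...), one row to a line, values as JSON. move_arm: Moves the arm, as the interface text tells. Its arguments: {"type":"object","properties":{"targets":{"type":"array","items":{"type":"array"}},"squeeze":{"type":"number"}},"required":["targets"]}

```bash
mkdir -p pics
cat > h.py <<'E'
import numpy as np, cv2
from workcell import env
from scipy.spatial.transform import Rotation as R
def rd(n):
    return env.read_camera(n)
def save(p,f): cv2.imwrite('pics/'+f,p['pixels'][:,:,::-1])
def proj(p,X):
    E=np.array(p['extrinsics']); c=E[:3,:3]@np.array(X)+E[:3,3]
    f=240/np.tan(np.radians(p['fovy'])/2)
    return np.array([p['cx']+f*c[0]/-c[2], p['cy']+f*c[1]/c[2]])
def back(p,u,v,z):
    E=np.array(p['extrinsics']); f=240/np.tan(np.radians(p['fovy'])/2)
    d=E[:3,:3].T@np.array([(u-p['cx'])/f,-(v-p['cy'])/f,-1]); o=-E[:3,:3].T@E[:3,3]
    return o+d*(z-o[2])/d[2]
def S():
    s=env.get_state(); q=s['orientation']; return s,np.array(s['tcp_pos']),R.from_quat([q[1],q[2],q[3],q[0]])
E
python3 - <<'E'
from h import *
for n in ['top','side']:
    p=rd(n); save(p,n+'0.png'); print(n,{k:v for k,v in p.items() if k not in('pixels','extrinsics')}, np.round(np.linalg.inv(p['extrinsics']),3).tolist())
    for t in ['gun_grip','lens','thermometer','cradle_rest','griddle','spot','round_top','round_cake','counter','lever_pad','oil_bottle','dredger','sugar_jar','tea_cup','syrup_bottle','tea_tin','turner','pastry_brush','square_cake0']:
        print(t,[(np.round(d['centre'],3).tolist(),round(d['confidence'],2),np.round(proj(p,d['centre'])).tolist()) for d in env.landmark_of(t,p)[:4]])
print(env.get_state())
E
```

```text
top {'fovy': 45.166662408524395, 'cx': 325.318610971076, 'cy': 231.70893927011596, 'shot': 1} [[-0.016, 0.994, -0.111, 0.343], [-1.0, -0.014, 0.013, 0.007], [0.012, 0.111, 0.994, 1.416], [0.0, 0.0, 0.0, 1.0]]
gun_grip [([0.555, 0.349, 0.098], 0.91, [169.0, 206.0]), ([0.447, -0.336, 0.116], 0.23, [469.0, 248.0])]
lens [([0.612, 0.33, 0.031], 0.69, [184.0, 187.0]), ([0.676, -0.103, 0.108], 0.54, [364.0, 151.0])]
thermometer [([0.541, 0.354, 0.012], 0.85, [176.0, 217.0])]
cradle_rest [([0.556, 0.352, 0.093], 0.74, [168.0, 206.0])]
griddle [([0.622, -0.016, -0.004], 0.68, [326.0, 184.0])]
spot [([0.663, 0.078, 0.071], 0.67, [287.0, 161.0]), ([0.36, 0.209, 0.006], 0.67, [235.0, 291.0]), ([0.45, -0.338, 0.115], 0.4, [470.0, 246.0]), ([0.735, 0.34, 0.001], 0.36, [183.0, 141.0])]
round_top [([0.678, -0.101, 0.113], 0.56, [363.0, 150.0])]
round_cake [([0.676, -0.101, 0.075], 0.92, [362.0, 155.0]), ([0.365, -0.194, 0.002], 0.36, [401.0, 286.0]), ([0.571, -0.116, 0.07], 0.18, [369.0, 199.0])]
counter [([0.229, -0.319, -0.0], 0.87, [454.0, 341.0]), ([0.53, -0.377, 0.002], 0.71, [472.0, 218.0])]

[... 3039 characters left out ...]
int_pos': array([-1.37058359e+00,  3.13182012e-01,  4.61213558e-02,  1.30358388e+00,
        1.41545851e-05,  1.43118378e+00]), 'qvel': array([ 1.19578029e-03,  1.34796996e-04, -2.95850034e-05,  3.71277295e-04,
        1.45990149e-03,  6.43198666e-04]), 'tau': array([-5.59860764e-04, -4.80456090e+01,  2.98803252e+01,  5.21498223e-04,
       -1.34406710e-04,  1.66691245e-05]), 'tcp_pos': array([ 0.19166035, -0.54217987,  0.23134218]), 'orientation': array([7.56463747e-05, 9.85599540e-01, 1.69096249e-01, 9.37333659e-06]), 'wrist_force': array([0.11688662, 0.18127512, 0.56980884]), 'ft_torque': array([ 0.05598864, -0.02870083, -0.01788823]), 'grip_force': 0.0, 'finger_gap': 0.08534537006466382}
```

View pics/top0.png

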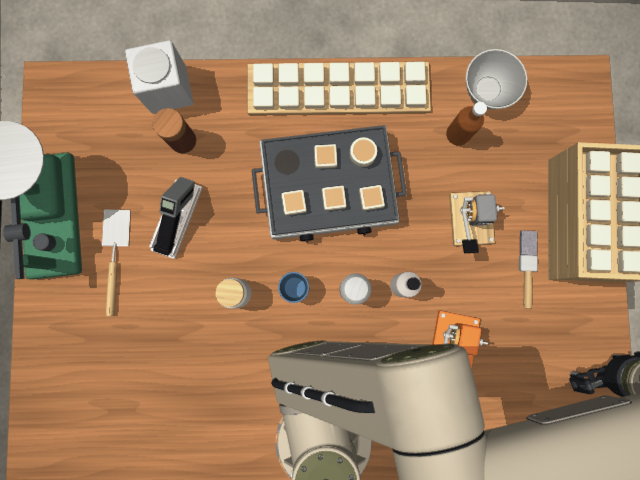

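View pics/side0.png

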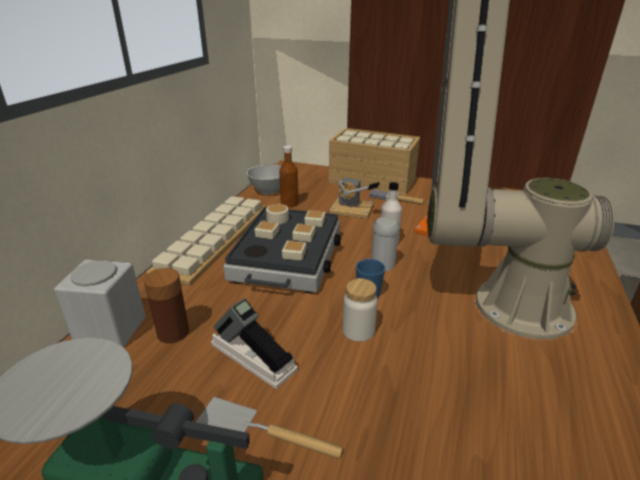

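Candidates: the thermometer is at top px (172,212). Counter candidates are the one on a wooden block (472,218) and the orange look-alike (455,330), so I take the wooden-block one. The bare place is the dark disc at (287,161) and the round cake is at (364,151). The brush, bottles and jars are not part of the job. Next I check the thermometer close up and fit its heading.

Run:
```python
from h import *
acc={}
for i in range(2):
  for n in ['top','side']:
    p=rd(n)
    for t,g in dict(gun_grip=(.555,.348,.096),lens=(.616,.329,.031),thermometer=(.541,.354,.012),cradle_rest=(.556,.35,.094),spot=(.66,.078,.072),round_top=(.678,-.101,.108),lever_pad=(.448,-.335,.117),counter=(.53,-.373,0),griddle=(.622,-.018,0)).items():
      for d in env.landmark_of(t,p):
        if np.linalg.norm(np.array(d['centre'])-g)<.02: acc.setdefault(t,[]).append(d['centre'])
    if n=='top' and i==0:
      im=p['pixels']; c=im[165:275,135:220]; c2=im[180:260,440:505]
      big=np.hstack([cv2.resize(x[:,:,::-1],None,fx=f,fy=f,interpolation=cv2.INTER_CUBIC) for x,f in((c,5),)])
      b2=cv2.resize(c2[:,:,::-1],None,fx=5,fy=5,interpolation=cv2.INTER_CUBIC); b2=cv2.copyMakeBorder(b2,0,150,0,0,cv2.BORDER_CONSTANT)
      cv2.imwrite('pics/crop.png',np.hstack([big,b2]))
      m=env.regions_of('thermometer',p)[0]['mask']
      for nm,mm,z in(('therm',m,.08),):
        vv,uu=np.nonzero(mm); P=np.array([back(p,u,v,z)[:2] for u,v in zip(uu,vv)]); w,V=np.linalg.eigh(np.cov(P.T)); print(nm,len(uu),P.mean(0),np.degrees(np.arctan2(V[1,1],V[0,1])))
for t,a in acc.items(): print(t,len(a),np.round(np.mean(a,0),4),np.round(np.std(a,0),4))
g=lambda t:np.mean(acc[t],0)
d=g('lens')-g('thermometer'); print('head',np.degrees(np.arctan2(d[1],d[0])))
```

```text
therm 1640 [0.54148995 0.34460168] 162.70233806043277
gun_grip 4 [0.5565 0.3492 0.0946] [0.0018 0.0014 0.0015]
lens 4 [0.618  0.3275 0.0305] [0.0027 0.0021 0.0015]
thermometer 4 [0.5426 0.3526 0.0128] [0.0015 0.0031 0.0018]
cradle_rest 2 [0.5572 0.3506 0.0928] [0.     0.0003 0.0002]
spot 3 [0.6625 0.0811 0.071 ] [0.0018 0.0004 0.0015]
round_top 3 [ 0.6783 -0.1019  0.1075] [0.0024 0.0007 0.0019]
lever_pad 4 [ 0.4496 -0.3366  0.1182] [0.0018 0.0025 0.0012]
counter 3 [ 0.5282 -0.3734 -0.0009] [0.0012 0.0025 0.0009]
griddle 4 [ 0.6194 -0.018  -0.0025] [0.0021 0.0013 0.0016]
head -18.423564801710185
```

View pics/crop.png

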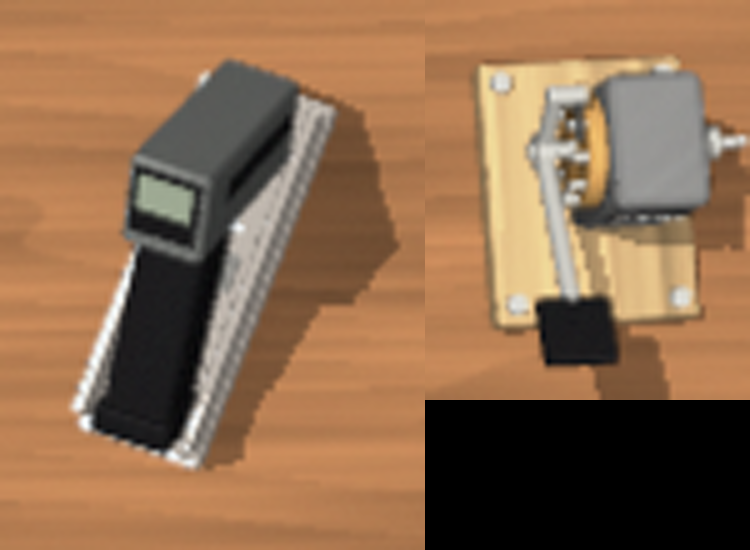

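The left crop shows the grey and black thermometer nose-up-right in its white trough, with the right cheek edge running from (330,105) to (200,465). The right crop shows the wooden-block counter with its black pad at (578,332). Both choices are confirmed.

```bash
cat >> h.py <<'E'
def Rd(az,tilt_h=None):  # tool down, tool x at azimuth az (deg)
    a=np.radians(az); x=np.array([np.cos(a),np.sin(a),0]); z=np.array([0,0,-1.]); return R.from_matrix(np.array([x,np.cross(z,x),z]).T)
def delta(P,Q):
    s,t,r=S(); d=r.inv().apply(np.array(P)-t)*1e3; w=np.degrees((r.inv()*Q).as_rotvec())/10
    print('d',np.round(d,1).tolist(),'rot',np.round(w,2).tolist());
E
python3 - <<'E'
from h import *
p=rd('top')
def az(a,b,z):
    d=back(p,*b,z)-back(p,*a,z); return np.degrees(np.arctan2(d[1],d[0]))
print('cradle',az((175,258),(201,186),.034),'block',az((454.4,245),(450.6,193),.018))
print(S()[1:][0])
print('A0: above bottles'); delta([.5565,.3495,.25],Rd(162))
delta([.40,-.40,.35],Rd(120))
E
```

```text
cradle -19.195080396435173 block 1.8529214689357396
[ 0.19165608 -0.54217277  0.23131368]
A0: above bottles
d [641.2, -719.1, -18.8] rot [0.0, 0.0, -14.25]
d [243.8, -64.6, -118.7] rot [0.0, 0.0, -10.05]
```

Run:
```python
from h import *
delta([.46,-.2,.34],Rd(75))
```

```text
d [367.0, -233.2, -108.7] rot [0.0, 0.0, -5.55]
```

Call:
move_arm([
  [[40, -20, -60], [0, 0, -0.7], -1],
  [[90, -50, -109], [0, 0, -1.4], -1],
  [[140, -85, -109], [0, 0, -2.2], -1],
  [[190, -118, -109], [0, 0, -3], -1],
  [[240, -151, -109], [0, 0, -3.8], -1],
])

```text
clock: 4.72
tcp_pos: [0.3602, -0.3296, 0.3408]
orientation: [0.001, 0.876, 0.482, 0.0]
wrist_force: [2.0, -0.7, -0.2]
finger_gap: 0.0858
grip_force: 0.0
```

Run:
```python
from h import *
print(S()[0]['clock'],S()[1],S()[0]['joint_pos'])
delta([.5565,.3495,.34],Rd(161.3))
delta([.50,.0,.34],Rd(110))
```

```text
4.725 [ 0.36021158 -0.32956254  0.34083678] [-9.05643178e-01  1.33469838e-01  8.19726778e-02  1.51747331e+00
  7.72905351e-05  1.22899672e+00]
d [678.9, -197.0, 0.1] rot [0.0, 0.01, -10.36]
d [353.3, -58.0, 0.5] rot [0.01, 0.01, -5.23]
```

Call:
move_arm([
  [[57, -10, 0], [0, 0, -0.9], -1],
  [[114, -20, 0], [0, 0, -1.8], -1],
  [[172, -30, 0], [0, 0, -2.7], -1],
  [[230, -40, 0], [0, 0, -3.6], -1],
  [[290, -50, 0], [0, 0, -4.5], -1],
])

```text
clock: 5.35
tcp_pos: [0.4735, -0.0577, 0.3404]
orientation: [0.001, 0.624, 0.781, 0.0]
wrist_force: [1.2, -1.0, -0.2]
finger_gap: 0.0854
grip_force: 0.0
```

Run:
```python
from h import *
print(S()[1])
delta([.5565,.3495,.24],Rd(161.3))
```

```text
[ 0.47351975 -0.05772976  0.3404158 ]
d [378.9, 170.7, 100.3] rot [0.0, 0.01, -5.86]
```

Call:
move_arm([
  [[50, 23, 0], [0, 0, -1], -1],
  [[105, 48, 0], [0, 0, -2], -1],
  [[160, 72, 0], [0, 0, -3], -1],
  [[215, 97, 0], [0, 0, -4], -1],
  [[270, 122, 10], [0, 0, -5], -1],
])

```text
clock: 5.98
tcp_pos: [0.5344, 0.2326, 0.3309]
orientation: [0.001, 0.235, 0.972, 0.0]
wrist_force: [1.2, -0.1, -0.7]
finger_gap: 0.0853
grip_force: 0.0
```

Call:
move_arm([
  [[0, 0, 0], [0, 0, 0], -1],
  [[0, 0, 0], [0, 0, 0], -1],
])

```text
clock: 6.22
tcp_pos: [0.5336, 0.2305, 0.3299]
orientation: [-0.0, 0.238, 0.971, -0.0]
wrist_force: [-0.3, -0.2, -0.6]
finger_gap: 0.0853
grip_force: 0.0
```

Run:
```python
from h import *
print(S()[1])
delta([.5565,.3495,.17],Rd(161.3))
```

```text
[0.53357249 0.23051805 0.32987072]
d [34.6, 116.3, 159.8] rot [-0.01, -0.0, -0.88]
```

Call:
move_arm([
  [[12, 39, 40], [0, 0, -0.3], -1],
  [[24, 78, 80], [0, 0, -0.6], -1],
  [[34.6, 116, 120], [0, 0, -0.9], -1],
  [[34.6, 116, 160], [0, 0, -0.9], -1],
  [[34.6, 116, 160], [0, 0, -0.9], -1],
])

```text
clock: 6.85
tcp_pos: [0.5549, 0.3469, 0.167]
orientation: [-0.003, 0.162, 0.987, -0.002]
wrist_force: [-0.7, -0.9, 0.2]
finger_gap: 0.0854
grip_force: 0.0
```

Run:
```python
from h import *
print(S()[1])
for n in['top','side']:
    p=rd(n)
    for t in ['gun_grip','lens','cradle_rest']: print(n,t,[(np.round(d['centre'],4).tolist(),round(d['confidence'],2)) for d in env.landmark_of(t,p)[:2]])
    c=p['pixels'][150:290,120:260] if n=='top' else p['pixels'][220:400,180:320]
    cv2.imwrite(f'pics/g_{n}.png',cv2.resize(c[:,:,::-1],None,fx=3,fy=3))
a=cv2.imread('pics/g_top.png');b=cv2.imread('pics/g_side.png'); a=cv2.copyMakeBorder(a,0,b.shape[0]-a.shape[0],0,0,cv2.BORDER_CONSTANT)
b=b[:,:370]
cv2.imwrite('pics/g.png',np.hstack([a,b]))
delta([.5565,.3495,.075],Rd(161.3))
```

```text
[0.55490282 0.34686858 0.16701263]
top gun_grip [([0.5544, 0.3512, 0.0959], 0.75)]
top lens [([0.6145, 0.3297, 0.0325], 0.73)]
top cradle_rest [([0.5535, 0.3513, 0.0913], 0.65)]
side gun_grip [([0.5569, 0.3492, 0.0907], 0.89), ([0.4513, -0.3393, 0.1167], 0.44)]
side lens [([0.6179, 0.3289, 0.0323], 0.75)]
side cradle_rest []
d [1.4, -0.3, 97.0] rot [0.01, 0.01, 0.01]
```

View pics/g.png

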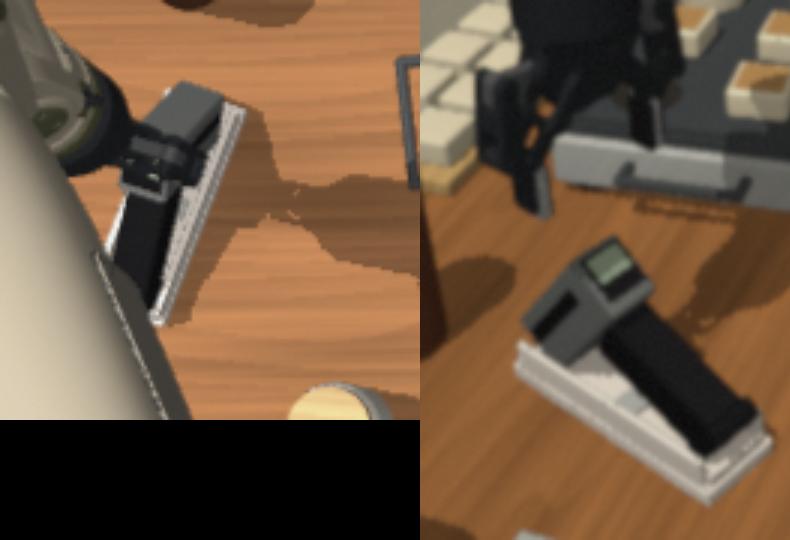

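The open gripper sits straight above the thermometer, with one finger on each flat side. I descend and grip.

Call:
move_arm([
  [[0, 0, 35], [0, 0, 0], -1],
  [[0, 0, 65], [0, 0, 0], -1],
  [[0, 0, 85], [0, 0, 0], -1],
  [[0, 0, 95], [0, 0, 0], -1],
  [[0, 0, 95], [0, 0, 0], -1],
], squeeze=40)

```text
clock: 7.88
tcp_pos: [0.5567, 0.3492, 0.075]
orientation: [-0.0, 0.161, 0.987, -0.0]
wrist_force: [0.0, 0.1, 0.0]
finger_gap: 0.0854
grip_force: 0.0
```

Call:
move_arm([
  [[0, 0, 0], [0, 0, 0], 0],
  [[0, 0, 0], [0, 0, 0], 0.5],
  [[0, 0, 0], [0, 0, 0], 1],
  [[0, 0, 0], [0, 0, 0], 1],
  [[0, 0, 0], [0, 0, 0], 1],
])

```text
clock: 8.5
tcp_pos: [0.5573, 0.3496, 0.076]
orientation: [0.001, 0.161, 0.987, 0.0]
wrist_force: [-0.0, -0.3, 4.7]
finger_gap: 0.0395
grip_force: 46.2
```

Run:
```python
from h import *
s,t,r=S();print(s['clock'],t,s['finger_gap'],s['grip_force'],s['wrist_force'],s['ft_torque'],s['orientation'],s['joint_pos'])
```

```text
8.5 [0.55734396 0.34961794 0.07599086] 0.03949675184452407 46.17014944553375 [-0.02003323 -0.26682732  4.65552898] [ 0.05412046  0.02155704 -0.04989292] [6.91079523e-04 1.61006138e-01 9.86953047e-01 4.79259693e-04] [4.38345519e-01 5.49374079e-01 2.02405427e-02 1.03998082e+00
 1.05809931e-05 7.61765655e-01]
```

```bash
cat >> h.py <<'E'
SPOT=np.array([.6625,.0805,.072]); CAKE=np.array([.678,-.102,.108])
def aim(P,h=-90,dist=.1,pitch=38,tcpg=(0,0,-.019)):
    Rg=R.from_euler('ZY',[h,pitch],degrees=True)   # gun axes
    lens=np.array(P)-dist*Rg.apply([np.cos(np.radians(52)),0,-np.sin(np.radians(52))])
    g=lens-Rg.apply([.065,0,-.065]); t=g+Rg.apply(tcpg)
    return t, Rg*R.from_matrix(np.diag([-1.,1,-1]))
E
python3 - <<'E'
from h import *
t,Q=aim(SPOT); print(t,Q.as_matrix()[:,2]); s,_,_=S()
delta(*aim(SPOT)); delta(*aim(SPOT,pitch=0)); delta(*aim(SPOT+[0,0,.06])); delta(*aim(CAKE))
E
```

```text
[0.6625     0.10340027 0.24826649] [-5.55111512e-17  6.15661475e-01 -7.88010754e-01]
d [-178.2, -199.8, -172.3] rot [-2.36, 3.29, 6.87]
d [-145.2, -101.6, -120.8] rot [0.01, 0.0, 7.15]
d [-178.2, -199.8, -232.3] rot [-2.36, 3.29, 6.87]
d [-250.9, -367.9, -208.4] rot [-2.36, 3.29, 6.87]
```

Call:
move_arm([
  [[0, 0, -15], [0, 0, 0], 1],
  [[0, 0, -50], [0, 0, 0], 1],
  [[0, 0, -95], [0, 0, 0], 1],
  [[0, 0, -140], [0, 0, 0], 1],
  [[0, 0, -190], [0, 0, 0], 1],
], squeeze=60)

```text
clock: 9.12
tcp_pos: [0.556, 0.3489, 0.2662]
orientation: [-0.001, 0.161, 0.987, -0.001]
wrist_force: [0.6, 0.0, -2.1]
finger_gap: 0.0396
grip_force: 60.7
```

Run:
```python
from h import *
print(S()[1],S()[0]['finger_gap'],S()[0]['wrist_force'])
delta(*aim(SPOT+[0,0,.06])); t,Q=aim(SPOT); delta(t+[0,0.06,.08],aim(SPOT,pitch=0)[1]);delta(t+[0,0.0,.06],Rd(90))
```

```text
[0.55597389 0.34892322 0.26622773] 0.03962715904301185 [ 0.64309448  0.03095155 -2.09269501]
d [-179.0, -199.0, -42.0] rot [-2.38, 3.29, 6.87]
d [-159.9, -142.1, -62.0] rot [-0.01, -0.0, 7.15]
d [-179.0, -199.0, -42.0] rot [-0.01, -0.0, 7.15]
```

Call:
move_arm([
  [[-22, -20, -15], [-0.28, 0.4, 0.83], 1],
  [[-44, -45, -30], [-0.56, 0.8, 1.66], 1],
  [[-66, -70, -42], [-0.86, 1.2, 2.5], 1],
  [[-88, -97, -42], [-1.16, 1.6, 3.35], 1],
  [[-110, -122, -42], [-1.45, 2.0, 4.2], 1],
])

```text
clock: 9.75
tcp_pos: [0.6226, 0.1973, 0.3075]
orientation: [-0.148, 0.5, 0.84, 0.149]
wrist_force: [0.1, -0.7, -2.0]
finger_gap: 0.0392
grip_force: 61.0
```

Run:
```python
from h import *
print(S()[1],S()[0]['finger_gap'],S()[0]['joint_pos'])
delta(*aim(SPOT+[0,0,.04]))
```

```text
[0.62259383 0.19732596 0.30748515] 0.039232738232736986 [-0.00350277  0.51683752  0.47118227  1.63580796  0.40942995  1.04646094]
d [-100.6, -9.5, -23.9] rot [-0.9, 1.27, 2.64]
```

Call:
move_arm([
  [[-25, -2, -6], [-0.22, 0.3, 0.65], 1],
  [[-50, -5, -12], [-0.45, 0.63, 1.3], 1],
  [[-75, -7, -18], [-0.7, 0.95, 1.95], 1],
  [[-98, -9, -24], [-0.88, 1.25, 2.6], 1],
  [[-98, -9, -24], [-0.88, 1.25, 2.6], 1],
])

```text
clock: 10.38
tcp_pos: [0.662, 0.1044, 0.2876]
orientation: [-0.229, 0.666, 0.672, 0.227]
wrist_force: [0.1, 0.3, -2.1]
finger_gap: 0.0394
grip_force: 61.1
```

Run:
```python
from h import *
L=[]
for n in['top','side']:
    p=rd(n); save(p,f'a_{n}.png')
    for t in ['gun_grip','lens','spot','round_top']: print(n,t,[(np.round(d['centre'],4).tolist(),round(d['confidence'],2)) for d in env.landmark_of(t,p)[:2]])
s,t,r=S(); Rg=r*R.from_matrix(np.diag([-1.,1,-1])); g=t+Rg.apply([0,0,.019]); print('pred grip',g,'lens',g+Rg.apply([.065,0,-.065]),s['wrist_force'],s['joint_pos'])
delta(*aim(SPOT+[0,0,.04]));delta(*aim(SPOT))
```

```text
top gun_grip [([0.6612, 0.0949, 0.3068], 0.82)]
top lens [([0.6576, 0.0843, 0.2111], 0.81), ([0.7476, -0.3452, -0.0002], 0.22)]
top spot [([0.6656, 0.081, 0.0711], 0.75)]
top round_top [([0.529, -0.376, 0.0005], 0.64)]
side gun_grip [([0.6623, 0.0984, 0.3036], 0.91)]
side lens []
side spot [([0.6566, 0.0797, 0.0689], 0.47)]
side round_top [([0.6817, -0.1022, 0.1078], 0.91), ([0.6604, 0.1631, 0.2536], 0.5)]
pred grip [0.6619606  0.09631421 0.30464839] lens [0.66248684 0.08453198 0.21348424] [ 0.08484811  0.17957598 -2.48217114] [-0.23319026  0.55991426  0.40795494  1.60191345  0.63444111  1.26162445]
d [-4.4, 0.6, -1.7] rot [-0.03, 0.04, 0.08]
d [-28.8, 0.4, 30.0] rot [-0.03, 0.04, 0.08]
```

View pics/a_side.png

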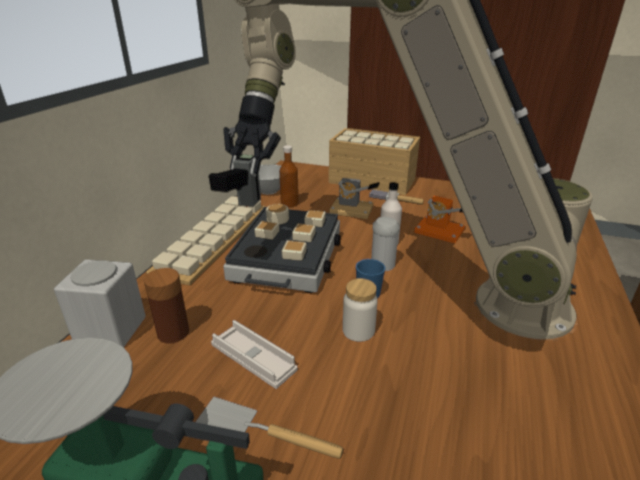

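The camera shows the thermometer held muzzle-down over the griddle's near-left place at (245,195), with the cradle empty at (254,353). I lower it to 10 cm and hold.

Call:
move_arm([
  [[-12, 0, 12], [0, 0, 0.05], 1],
  [[-24, 0, 24], [-0.03, 0.04, 0.08], 1],
  [[-30, 0.4, 29], [-0.03, 0.04, 0.08], 1],
  [[-30, 0.4, 29], [-0.03, 0.04, 0.08], 1],
  [[-30, 0.4, 29], [-0.03, 0.04, 0.08], 1],
])

```text
clock: 11.5
tcp_pos: [0.6628, 0.1012, 0.2485]
orientation: [-0.231, 0.669, 0.668, 0.23]
wrist_force: [0.6, -1.0, -2.1]
finger_gap: 0.0395
grip_force: 60.9
```

```bash
cat >> h.py <<'E'
SPOT=np.array([.6628,.079,.072]); CAKE=np.array([.6785,-.102,.108])
def see():
    s,t,r=S(); Rg=r*R.from_matrix(np.diag([-1.,1,-1])); g=t+Rg.apply([0,0,.019]); l=g+Rg.apply([.065,0,-.065]); print(s['clock'],'lens',l,'los',Rg.apply([.6157,0,-.788]),s['wrist_force'],s['finger_gap'])
E
python3 - <<'E'
from h import *
see(); delta(*aim(SPOT))
p=rd('top')
for t in ['gun_grip','lens']: print(t,[(np.round(d['centre'],4).tolist(),round(d['confidence'],2)) for d in env.landmark_of(t,p)[:1]])
E
```

```text
11.5 lens [0.66275037 0.0783228  0.17217809] los [-4.15426123e-04  7.92392721e-04 -1.00001484e+00] [ 0.58790824 -1.04459017 -2.07727259] 0.03952109567297941
d [0.5, -0.0, 0.6] rot [0.0, -0.0, -0.01]
gun_grip [([0.6625, 0.0915, 0.2667], 0.8)]
lens [([0.6573, 0.0834, 0.176], 0.79)]
```

Call:
move_arm([
  [[0, 0, 0], [0, 0, 0], 1],
  [[0, 0, 0], [0, 0, 0], 1],
  [[0, 0, 0], [0, 0, 0], 1],
  [[0, 0, 0], [0, 0, 0], 1],
  [[0, 0, 0], [0, 0, 0], 1],
])

```text
clock: 12.28
tcp_pos: [0.6626, 0.1012, 0.248]
orientation: [-0.231, 0.669, 0.668, 0.23]
wrist_force: [-0.1, 1.2, -1.8]
finger_gap: 0.0395
grip_force: 60.9
```

Call:
move_arm([
  [[0, 0, 0], [0, 0, 0], 1],
  [[0, 0, 0], [0, 0, 0], 1],
  [[0, 0, 0], [0, 0, 0], 1],
  [[0, 0, 0], [0, 0, 0], 1],
  [[0, 0, 0], [0, 0, 0], 1],
])

```text
clock: 12.9
tcp_pos: [0.6626, 0.1012, 0.248]
orientation: [-0.231, 0.669, 0.668, 0.23]
wrist_force: [0.3, -0.7, -1.8]
finger_gap: 0.0395
grip_force: 60.9
```

Call:
move_arm([
  [[0, 0, 0], [0, 0, 0], 1],
  [[0, 0, 0], [0, 0, 0], 1],
  [[0, 0, 0], [0, 0, 0], 1],
])

```text
clock: 13.28
tcp_pos: [0.6626, 0.1012, 0.248]
orientation: [-0.231, 0.669, 0.668, 0.23]
wrist_force: [-0.0, -0.4, -2.4]
finger_gap: 0.0394
grip_force: 60.9
```

Run:
```python
from h import *
see(); delta(*aim(CAKE+[0,0,.03])); delta(*aim(CAKE)); delta(*aim(SPOT+[0,0,.07]))
```

```text
13.275 lens [0.66249785 0.07834995 0.17174597] los [-1.00030088e-03  8.15011354e-04 -1.00001441e+00] [-0.04423907 -0.44537589 -2.41489655] 0.03936781830279389
d [-101.1, 16.0, -163.3] rot [-0.0, -0.0, -0.01]
d [-119.6, 16.1, -139.7] rot [-0.0, -0.0, -0.01]
d [43.9, 0.1, -54.9] rot [-0.0, -0.0, -0.01]
```

Call:
move_arm([
  [[-13, 2, -32], [0, 0, 0], 1],
  [[-45, 6, -72], [0, 0, 0], 1],
  [[-75, 11, -108], [0, 0, 0], 1],
  [[-105, 15, -138], [0, 0, 0], 1],
  [[-119.6, 16, -140], [0, 0, 0], 1],
])

```text
clock: 13.9
tcp_pos: [0.6791, -0.0826, 0.2843]
orientation: [-0.23, 0.67, 0.667, 0.231]
wrist_force: [0.2, -0.3, -1.4]
finger_gap: 0.0391
grip_force: 61.1
```

Call:
move_arm([
  [[0, 0, 0], [0, 0, 0], 1],
  [[0, 0, 0], [0, 0, 0], 1],
  [[0, 0, 0], [0, 0, 0], 1],
])

```text
clock: 14.28
tcp_pos: [0.6783, -0.0776, 0.2852]
orientation: [-0.231, 0.668, 0.669, 0.23]
wrist_force: [-0.5, 0.3, -2.1]
finger_gap: 0.039
grip_force: 61.1
```

Run:
```python
from h import *
see(); delta(*aim(CAKE)); 
p=rd('side')
for t in ['gun_grip','lens','round_top']: print(t,[(np.round(d['centre'],4).tolist(),round(d['confidence'],2)) for d in env.landmark_of(t,p)[:1]])
```

```text
14.275 lens [ 0.67829073 -0.10043127  0.20889072] los [-5.92512630e-04  8.27077651e-04 -1.00001473e+00] [-0.5184394   0.29261366 -2.10958682] 0.03904177836975461
d [-1.7, 0.2, -0.2] rot [-0.01, -0.0, 0.0]
gun_grip [([0.6821, -0.0889, 0.2988], 0.66)]
lens [([0.678, -0.0962, 0.2114], 0.74)]
round_top [([0.6804, -0.1042, 0.1043], 0.96)]
```

Call:
move_arm([
  [[-2, 0, -1], [0, 0, 0], 1],
  [[-2, 0, -1], [0, 0, 0], 1],
  [[-2, 0, -1], [0, 0, 0], 1],
  [[-2, 0, -1], [0, 0, 0], 1],
  [[-2, 0, -1], [0, 0, 0], 1],
])

```text
clock: 15.1
tcp_pos: [0.6784, -0.0816, 0.2841]
orientation: [-0.231, 0.669, 0.668, 0.23]
wrist_force: [-0.1, -0.1, -2.1]
finger_gap: 0.0393
grip_force: 61.1
```

Call:
move_arm([
  [[0, 0, 0], [0, 0, 0], 1],
  [[0, 0, 0], [0, 0, 0], 1],
  [[0, 0, 0], [0, 0, 0], 1],
  [[0, 0, 0], [0, 0, 0], 1],
  [[0, 0, 0], [0, 0, 0], 1],
])

```text
clock: 15.72
tcp_pos: [0.6784, -0.0815, 0.2841]
orientation: [-0.231, 0.669, 0.668, 0.23]
wrist_force: [-0.2, 0.0, -1.9]
finger_gap: 0.0393
grip_force: 61.1
```

Call:
move_arm([
  [[0, 0, 0], [0, 0, 0], 1],
  [[0, 0, 0], [0, 0, 0], 1],
  [[0, 0, 0], [0, 0, 0], 1],
  [[0, 0, 0], [0, 0, 0], 1],
  [[0, 0, 0], [0, 0, 0], 1],
])

```text
clock: 16.35
tcp_pos: [0.6784, -0.0815, 0.2841]
orientation: [-0.231, 0.669, 0.668, 0.23]
wrist_force: [0.7, -1.2, -1.2]
finger_gap: 0.0391
grip_force: 61.1
```

Run:
```python
from h import *
see(); delta([.60,.2,.33],Rd(161.3)); delta([.5567,.3495,.265],Rd(161.3))
```

```text
16.35 lens [ 0.67833967 -0.10433553  0.20780706] los [-1.01906831e-03  7.97529377e-04 -1.00001441e+00] [ 0.68395933 -1.19835081 -1.19732544] 0.039141315153036454
d [249.9, -78.8, 137.4] rot [2.36, -3.3, -6.86]
d [327.5, -122.2, 280.7] rot [2.36, -3.3, -6.86]
```

Call:
move_arm([
  [[32, -7, 0], [0.24, -0.33, -0.7], 1],
  [[63, -18, 15], [0.52, -0.73, -1.5], 1],
  [[95, -29, 40], [0.8, -1.12, -2.33], 1],
  [[128, -40, 65], [1.08, -1.52, -3.15], 1],
  [[160, -50, 88], [1.37, -1.91, -3.98], 1],
])

```text
clock: 16.98
tcp_pos: [0.6281, 0.1002, 0.3137]
orientation: [-0.103, 0.398, 0.906, 0.103]
wrist_force: [0.8, 0.0, -2.2]
finger_gap: 0.0396
grip_force: 61.0
```

Run:
```python
from h import *
see(); print(S()[1]);delta([.5567,.3495,.265],Rd(161.3))
```

```text
16.975 lens [0.66637021 0.06705626 0.25216096] los [ 0.32526695 -0.21926883 -0.91986579] [ 0.84835635  0.0275488  -2.18788684] 0.03958179001619848
[0.62814154 0.1001865  0.31365857]
d [208.7, 107.0, 121.0] rot [0.99, -1.37, -2.85]
```

Call:
move_arm([
  [[42, 20, 10], [0.25, -0.34, -0.7], 1],
  [[84, 42, 25], [0.5, -0.7, -1.45], 1],
  [[126, 64, 50], [0.76, -1.05, -2.2], 1],
  [[168, 86, 85], [0.99, -1.37, -2.85], 1],
  [[207, 107, 121], [0.99, -1.37, -2.85], 1],
])

```text
clock: 17.6
tcp_pos: [0.5576, 0.3504, 0.2653]
orientation: [-0.001, 0.163, 0.987, 0.001]
wrist_force: [1.5, 0.2, -2.2]
finger_gap: 0.0395
grip_force: 61.0
```

Call:
move_arm([
  [[0, 0, 0], [0, 0, 0], 1],
  [[0, 0, 0], [0, 0, 0], 1],
  [[0, 0, 0], [0, 0, 0], 1],
])

```text
clock: 17.98
tcp_pos: [0.5602, 0.3462, 0.2656]
orientation: [-0.001, 0.166, 0.986, 0.001]
wrist_force: [-0.3, 0.5, -2.0]
finger_gap: 0.0395
grip_force: 61.0
```

Run:
```python
from h import *
see(); print(S()[1]);delta([.5567,.3495,.12],Rd(161.3))
for n in['top','side']:
    p=rd(n)
    for t in ['gun_grip','lens','cradle_rest']: print(n,t,[(np.round(d['centre'],4).tolist(),round(d['confidence'],2)) for d in env.landmark_of(t,p)[:1]])
```

```text
17.975 lens [0.62157102 0.32498894 0.2194715 ] los [ 0.58028712 -0.19988878 -0.78951999] [-0.2643228   0.47547823 -1.95999196] 0.03946908466463254
[0.56023619 0.34616056 0.2656321 ]
d [4.1, 1.8, 145.6] rot [0.01, -0.01, -0.04]
top gun_grip [([0.5608, 0.346, 0.2865], 0.63)]
top lens [([0.6178, 0.3235, 0.2177], 0.78)]
top cradle_rest [([0.5565, 0.3505, 0.0941], 0.86)]
side gun_grip [([0.558, 0.3453, 0.2838], 0.78)]
side lens [([0.6234, 0.323, 0.2245], 0.94)]
side cradle_rest [([0.5553, 0.3495, 0.0911], 0.88)]
```

Call:
move_arm([
  [[2, 1, 40], [0, 0, -0.04], 1],
  [[4, 2, 85], [0, 0, -0.04], 1],
  [[4, 2, 125], [0, 0, -0.04], 1],
  [[4, 2, 146], [0, 0, -0.04], 1],
  [[4, 2, 146], [0, 0, -0.04], 1],
])

```text
clock: 19.0
tcp_pos: [0.5543, 0.35, 0.1167]
orientation: [-0.003, 0.161, 0.987, -0.001]
wrist_force: [0.6, 0.7, -2.0]
finger_gap: 0.0399
grip_force: 61.1
```

Run:
```python
from h import *
see(); print(S()[1],S()[0]['wrist_force']);delta([.557,.3496,.077],Rd(161.5))
```

```text
19.0 lens [0.61561028 0.32926533 0.07023562] los [ 0.57801177 -0.19653341 -0.79202746] [ 0.64652863  0.74525204 -2.0465543 ] 0.03994128234386235
[0.55432564 0.34999715 0.11666174] [ 0.64652863  0.74525204 -2.0465543 ]
d [-2.9, 0.6, 39.6] rot [-0.02, -0.04, -0.01]
```

Call:
move_arm([
  [[0, 0, 12], [0, 0, 0], 1],
  [[0, 0, 24], [0, 0, 0], 1],
  [[0, 0, 34], [0, 0, 0], 1],
  [[0, 0, 40], [0, 0, 0], 1],
  [[0, 0, 42], [0, 0, 0], 1],
])

```text
clock: 19.62
tcp_pos: [0.5554, 0.3506, 0.0764]
orientation: [-0.002, 0.161, 0.987, 0.0]
wrist_force: [-2.1, -0.3, 0.4]
finger_gap: 0.0391
grip_force: 61.3
```

Run:
```python
from h import *
see(); print(S()[1],S()[0]['wrist_force']);delta([.5573,.3496,.076],Rd(161.5))
```

```text
19.625 lens [0.61687306 0.32998429 0.0301143 ] los [ 0.58071519 -0.19529967 -0.79035334] [-2.14519103 -0.26579998  0.37982165] 0.03909903799683187
[0.55542993 0.35064339 0.07636301] [-2.14519103 -0.26579998  0.37982165]
d [-2.1, -0.4, 0.4] rot [-0.0, -0.02, -0.01]
```

Call:
move_arm([
  [[-1, 0, 1], [0, 0, 0], 1],
  [[-1, 0, 1], [0, 0, 0], 1],
  [[-1, 0, 1], [0, 0, 0], 0.4],
  [[-1, 0, 1], [0, 0, 0], -0.2],
  [[-1, 0, 1], [0, 0, 0], -1],
], squeeze=20)

```text
clock: 20.25
tcp_pos: [0.557, 0.3506, 0.0761]
orientation: [-0.001, 0.161, 0.987, 0.001]
wrist_force: [-0.3, 0.0, -0.5]
finger_gap: 0.0681
grip_force: 0.0
```

Call:
move_arm([
  [[0, 0, 0], [0, 0, 0], -1],
  [[0, 0, 0], [0, 0, 0], -1],
  [[0, 0, 0], [0, 0, 0], -1],
  [[0, 0, 0], [0, 0, 0], -1],
])

```text
clock: 20.75
tcp_pos: [0.5567, 0.3505, 0.0759]
orientation: [-0.002, 0.161, 0.987, 0.0]
wrist_force: [-0.2, 0.4, 0.4]
finger_gap: 0.0853
grip_force: 0.0
```

Run:
```python
from h import *
print(S()[1],S()[0]['wrist_force'])
p=rd('side'); cv2.imwrite('pics/r.png',cv2.resize(p['pixels'][220:400,160:340,::-1],None,fx=3,fy=3))
for t in ['gun_grip','lens','thermometer']: print(t,[(np.round(d['centre'],4).tolist(),round(d['confidence'],2)) for d in env.landmark_of(t,p)[:1]])
```

```text
[0.55665032 0.3504788  0.07585456] [-0.17998799  0.36510185  0.38773227]
gun_grip [([0.5586, 0.3499, 0.0919], 0.67)]
lens [([0.6189, 0.3305, 0.0312], 0.62)]
thermometer [([0.5403, 0.3551, 0.0143], 0.79)]
```

View pics/r.png

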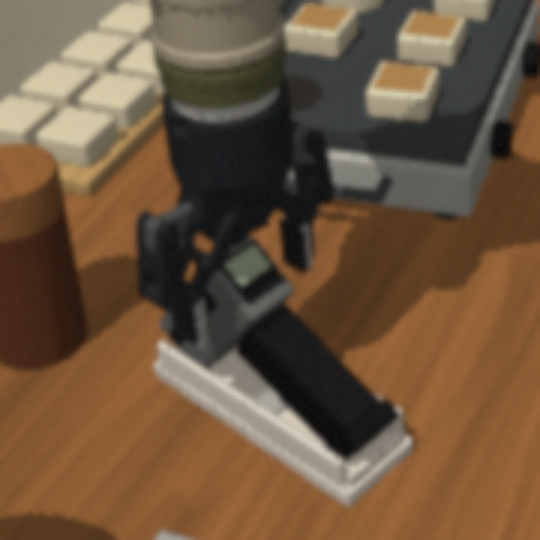

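The thermometer is seated in its trough (handle foot at (380,430), muzzle at (190,345)) and the gripper is open around it. I go up and over to the counter's pad.

Call:
move_arm([
  [[0, 0, -20], [0, 0, 0], -1],
  [[0, 0, -60], [0, 0, 0], -1],
  [[0, 0, -115], [0, 0, 0], -1],
  [[0, 0, -175], [0, 0, 0], -1],
  [[0, 0, -235], [0, 0, 0], -1],
])

```text
clock: 21.58
tcp_pos: [0.5571, 0.35, 0.3129]
orientation: [-0.001, 0.161, 0.987, 0.001]
wrist_force: [0.8, 0.9, 0.2]
finger_gap: 0.0857
grip_force: 0.0
```

Run:
```python
from h import *
p=rd('top')
for t in ['gun_grip','lens','thermometer','cradle_rest','lever_pad','counter']: print(t,[(np.round(d['centre'],4).tolist(),round(d['confidence'],2)) for d in env.landmark_of(t,p)[:2]])
print(S()[1]); delta([.451,-.337,.32],Rd(181.8))
```

```text
gun_grip [([0.5562, 0.3537, 0.0966], 0.77)]
lens [([0.6122, 0.3286, 0.0322], 0.8)]
thermometer [([0.5429, 0.3535, 0.0114], 0.63)]
cradle_rest [([0.5591, 0.3502, 0.0937], 0.87)]
lever_pad [([0.4495, -0.3324, 0.1164], 0.72), ([0.1679, -0.2597, 0.1197], 0.56)]
counter [([0.2295, -0.3187, -0.0014], 0.92), ([0.5313, -0.3759, 0.0006], 0.71)]
[0.55670799 0.34982933 0.3087913 ]
d [-118.6, -684.7, -10.6] rot [-0.0, -0.03, -2.04]
```

Call:
move_arm([
  [[-9, -50, 0], [0, 0, -0.15], 0],
  [[-19, -110, 0], [0, 0, -0.3], 1],
  [[-29, -170, -5], [0, 0, -0.5], 1],
  [[-39, -228, -8], [0, 0, -0.7], 1],
  [[-49, -285, -10], [0, 0, -0.9], 1],
])

```text
clock: 22.55
tcp_pos: [0.5116, 0.0627, 0.3189]
orientation: [-0.003, 0.083, 0.997, 0.0]
wrist_force: [0.0, -0.4, 0.8]
finger_gap: -0.0001
grip_force: 0.0
```

Call:
move_arm([
  [[-3, -57, 0], [0, 0, -0.15], 1],
  [[-7, -115, 0], [0, 0, -0.3], 1],
  [[-11, -172, 0], [0, 0, -0.5], 1],
  [[-15, -230, 0], [0, 0, -0.7], 1],
  [[-20, -285, 0], [0, 0, -0.9], 1],
])

```text
clock: 23.18
tcp_pos: [0.4841, -0.2214, 0.3184]
orientation: [-0.003, 0.005, 1.0, 0.002]
wrist_force: [0.6, 0.8, -0.1]
finger_gap: 0.0001
grip_force: 0.0
```

Call:
move_arm([
  [[0, 0, 0], [0, 0, 0], 1],
  [[0, 0, 0], [0, 0, 0], 1],
])

```text
clock: 23.42
tcp_pos: [0.4846, -0.2195, 0.3188]
orientation: [-0.003, 0.006, 1.0, 0.002]
wrist_force: [-0.3, 0.1, 0.1]
finger_gap: -0.0001
grip_force: 0.0
```

Run:
```python
from h import *
print(S()[1],S()[0]['joint_pos']); delta([.451,-.337,.16],Rd(181.8))
```

```text
[ 0.48460362 -0.21952208  0.31877739] [-5.76306261e-01  2.25786857e-01  1.41501454e-01  1.49297951e+00
  3.38720490e-05 -5.65233676e-01]
d [31.4, -118.4, 158.5] rot [0.02, -0.03, -0.24]
```

Call:
move_arm([
  [[15, -55, 30], [0, 0, -0.1], 1],
  [[31, -110, 60], [0, 0, -0.2], 1],
  [[31, -118, 110], [0, 0, -0.24], 1],
  [[31, -118, 150], [0, 0, -0.24], 1],
  [[31, -118, 150], [0, 0, -0.24], 1],
])

```text
clock: 24.05
tcp_pos: [0.451, -0.3339, 0.1667]
orientation: [-0.004, -0.017, 1.0, 0.004]
wrist_force: [0.7, -0.0, 0.7]
finger_gap: -0.0
grip_force: 0.0
```

Call:
move_arm([
  [[0, 0, 0], [0, 0, 0], 1],
  [[0, 0, 0], [0, 0, 0], 1],
])

```text
clock: 24.3
tcp_pos: [0.4541, -0.3377, 0.1726]
orientation: [-0.0, -0.017, 1.0, -0.001]
wrist_force: [0.5, 0.0, -0.3]
finger_gap: 0.0
grip_force: 0.0
```

Run:
```python
from h import *
print(S()[1])
p=rd('side'); cv2.imwrite('pics/l.png',cv2.resize(p['pixels'][110:230,300:440,::-1],None,fx=4,fy=4)); print(proj(p,S()[1]),proj(p,[.451,-.337,.118]))
for t in ['lever_pad','counter']: print(t,[(np.round(d['centre'],4).tolist(),round(d['confidence'],2)) for d in env.landmark_of(t,p)[:2]])
delta([.451,-.337,.118],Rd(181.8))
```

```text
[ 0.45413704 -0.33773982  0.17258629]
[373.26446714 168.16749683] [373.05488096 184.78095962]
lever_pad [([0.4492, -0.3425, 0.1173], 0.63)]
counter [([0.5292, -0.3697, -0.0001], 0.82), ([0.6763, -0.1015, 0.0746], 0.24)]
d [2.4, 0.9, 53.7] rot [-0.0, -0.01, 0.01]
```

View pics/l.png

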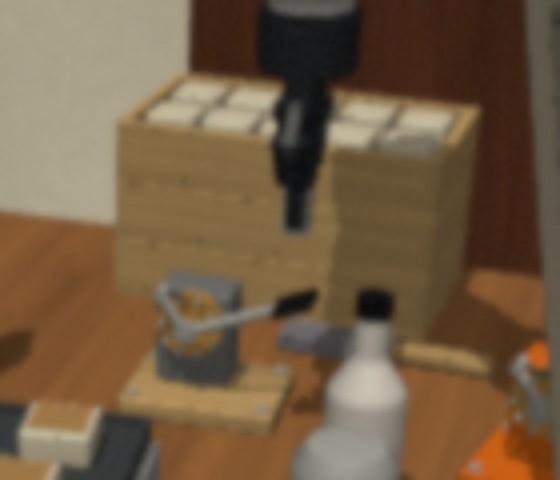

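The fingertip at (297,230) is directly above the black pad at (297,298). Now the first stroke.

Call:
move_arm([
  [[3, 0, 25], [0, 0, 0], 1],
  [[3, 0, 45], [0, 0, 0], 1],
  [[3, 0, 65], [0, 0, 0], 1],
  [[3, 0, 85], [0, 0, 0], 1],
  [[3, 0, 105], [0, 0, 0], 1],
])

```text
clock: 25.08
tcp_pos: [0.45, -0.3381, 0.0659]
orientation: [-0.001, -0.016, 1.0, -0.0]
wrist_force: [2.3, 0.4, 4.5]
finger_gap: 0.0001
grip_force: 2.1
```

Call:
move_arm([
  [[0, 0, 8], [0, 0, 0], 1],
  [[0, 0, 14], [0, 0, 0], 1],
  [[0, 0, 18], [0, 0, 0], 1],
  [[0, 0, 20], [0, 0, 0], 1],
  [[0, 0, 20], [0, 0, 0], 1],
])

```text
clock: 25.7
tcp_pos: [0.4494, -0.3377, 0.0454]
orientation: [-0.001, -0.016, 1.0, 0.0]
wrist_force: [0.2, -0.2, 3.8]
finger_gap: -0.0003
grip_force: 1.5
```

Call:
move_arm([
  [[0, 0, 1], [0, 0, 0], 1],
  [[0, 0, 2], [0, 0, 0], 1],
  [[0, 0, 3], [0, 0, 0], 1],
  [[0, 0, 4], [0, 0, 0], 1],
])

```text
clock: 26.2
tcp_pos: [0.4497, -0.3376, 0.0423]
orientation: [-0.001, -0.016, 1.0, 0.0]
wrist_force: [-1.2, 2.3, 14.8]
finger_gap: -0.0002
grip_force: 7.2
```

Call:
move_arm([
  [[0, 0, 1], [0, 0, 0], 1],
  [[0, 0, 1], [0, 0, 0], 1],
])

```text
clock: 26.45
tcp_pos: [0.4497, -0.3376, 0.0422]
orientation: [-0.001, -0.016, 1.0, 0.0]
wrist_force: [-2.3, 2.6, 17.6]
finger_gap: 0.0002
grip_force: 8.2
```

Call:
move_arm([
  [[0, 0, -20], [0, 0, 0], 1],
  [[0, 0, -45], [0, 0, 0], 1],
  [[0, 0, -70], [0, 0, 0], 1],
  [[0, 0, -95], [0, 0, 0], 1],
  [[0, 0, -125], [0, 0, 0], 1],
])

```text
clock: 27.08
tcp_pos: [0.4485, -0.3364, 0.1645]
orientation: [-0.003, -0.016, 1.0, 0.002]
wrist_force: [-0.2, -0.9, -0.4]
finger_gap: -0.0004
grip_force: 0.0
```

Call:
move_arm([
  [[0, 0, 0], [0, 0, 0], 1],
  [[0, 0, 0], [0, 0, 0], 1],
  [[0, 0, 0], [0, 0, 0], 1],
])

```text
clock: 27.45
tcp_pos: [0.4488, -0.3367, 0.1635]
orientation: [-0.003, -0.016, 1.0, 0.002]
wrist_force: [0.1, -0.1, 0.0]
finger_gap: -0.0
grip_force: 0.0
```

Run:
```python
from h import *
p=rd('side'); cv2.imwrite('pics/l2.png',cv2.resize(p['pixels'][110:230,300:440,::-1],None,fx=4,fy=4))
for t in ['lever_pad']: print(t,[(np.round(d['centre'],4).tolist(),round(d['confidence'],2)) for d in env.landmark_of(t,p)[:2]])
print(S()[1]);delta([.450,-.338,.0423],Rd(181.8))
```

```text
lever_pad []
[ 0.44908148 -0.33697154  0.16390031]
d [-1.4, -1.5, 121.6] rot [0.02, -0.03, 0.0]
```

View pics/l2.png

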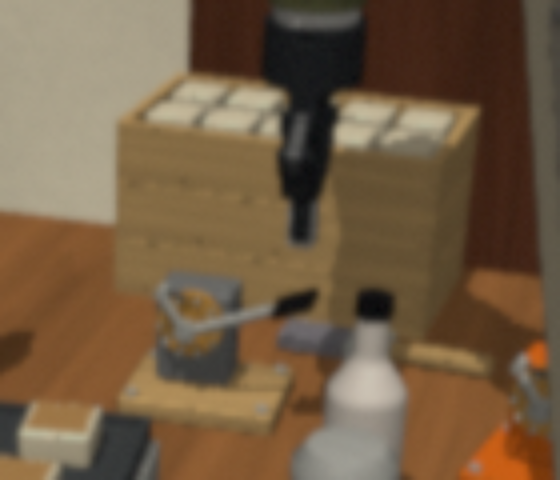

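The lever is fully up again, with its pad at (297,298) as before. Second stroke.

Call:
move_arm([
  [[0, 0, 22], [0, 0, 0], 1],
  [[0, 0, 42], [0, 0, 0], 1],
  [[0, 0, 62], [0, 0, 0], 1],
  [[0, 0, 82], [0, 0, 0], 1],
  [[0, 0, 100], [0, 0, 0], 1],
])

```text
clock: 28.18
tcp_pos: [0.4495, -0.3374, 0.0645]
orientation: [-0.001, -0.016, 1.0, 0.001]
wrist_force: [1.4, 0.3, 4.5]
finger_gap: 0.0001
grip_force: 2.0
```

Call:
move_arm([
  [[0, 0, 8], [0, 0, 0], 1],
  [[0, 0, 14], [0, 0, 0], 1],
  [[0, 0, 18], [0, 0, 0], 1],
  [[0, 0, 20], [0, 0, 0], 1],
  [[0, 0, 21], [0, 0, 0], 1],
])

```text
clock: 28.8
tcp_pos: [0.4495, -0.3376, 0.0444]
orientation: [-0.001, -0.016, 1.0, 0.0]
wrist_force: [0.4, 0.3, 2.7]
finger_gap: 0.0001
grip_force: 1.6
```

Call:
move_arm([
  [[0, 0, 1], [0, 0, 0], 1],
  [[0, 0, 2], [0, 0, 0], 1],
  [[0, 0, 3], [0, 0, 0], 1],
  [[0, 0, 3], [0, 0, 0], 1],
])

```text
clock: 29.3
tcp_pos: [0.4497, -0.3376, 0.0425]
orientation: [-0.001, -0.016, 1.0, 0.0]
wrist_force: [-1.1, 1.5, 12.2]
finger_gap: -0.0001
grip_force: 5.6
```

Call:
move_arm([
  [[0, 0, 1.5], [0, 0, 0], 1],
  [[0, 0, 1.5], [0, 0, 0], 1],
])

```text
clock: 29.55
tcp_pos: [0.4498, -0.3377, 0.0421]
orientation: [-0.001, -0.016, 1.0, -0.0]
wrist_force: [-2.5, 4.3, 19.3]
finger_gap: -0.0002
grip_force: 9.1
```

Call:
move_arm([
  [[0, 0, -20], [0, 0, 0], 1],
  [[0, 0, -45], [0, 0, 0], 1],
  [[0, 0, -70], [0, 0, 0], 1],
  [[0, 0, -100], [0, 0, 0], 1],
  [[0, 0, -150], [0, 0, 0], 1],
])

```text
clock: 30.18
tcp_pos: [0.448, -0.3361, 0.1882]
orientation: [-0.004, -0.016, 1.0, 0.003]
wrist_force: [0.6, -0.8, -0.4]
finger_gap: -0.0
grip_force: 0.0
```

Call:
move_arm([
  [[0, 0, -50], [0, 0, 0], 1],
  [[0, 0, -60], [0, 0, 0], 1],
  [[0, 0, -60], [0, 0, 0], 1],
  [[0, 0, -60], [0, 0, 0], 1],
])

```text
clock: 30.68
tcp_pos: [0.4491, -0.3369, 0.2475]
orientation: [-0.003, -0.016, 1.0, 0.002]
wrist_force: [-0.6, 0.0, -0.4]
finger_gap: -0.0
grip_force: 0.0
```

Run:
```python
from h import *
p=rd('side'); save(p,'end.png'); print(S()[0]['clock'],S()[1],S()[0]['wrist_force'])
for t in ['lever_pad','gun_grip']: print(t,[(np.round(d['centre'],4).tolist(),round(d['confidence'],2)) for d in env.landmark_of(t,p)[:2]])
```

```text
30.725 [ 0.44908128 -0.33692157  0.24750661] [ 0.1790777  -0.52565865 -0.52571553]
lever_pad [([0.6754, -0.1012, 0.0727], 0.72), ([0.4514, -0.3401, 0.1175], 0.6)]
gun_grip [([0.7423, -0.3457, 0.0021], 0.7), ([0.5592, 0.351, 0.0943], 0.61)]
```

View pics/end.png

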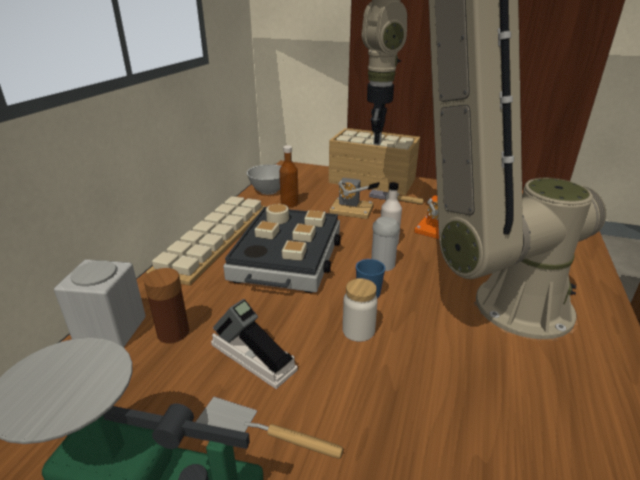

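The thermometer is back in its cradle (254,345), the lever is up (373,187), everything else is undisturbed and the arm is clear.

```bash
python3 -c "
from workcell import env
print(env.hand_in())"
```

```text
the job is handed in; nothing more can be done
None
```

The job is done and handed in: I held the thermometer about 10 cm above the bare place and then the round cake for well over a second each, stood it back in its cradle, and gave the counter two full strokes. The final picture shows nothing else moved, and the robot clock stood at about 31 s; no verdict came back.

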